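# Check a drawer floor with a depth probe

### The arm

A 6-joint arm with a two-finger parallel gripper is mounted at the origin on the work surface. World frame = base frame: x ahead of the robot, y to its left, z up, the work surface at z = 0. Lengths are in m, angles in rad, forces in N, time in s.
With the tool pointing down it reaches from about 0.375 to 0.975 m from the base axis. Payload 3.8 kg.
Tool frame: the origin (TCP) lies at the very end of the fingers, on their centre line; the grasp point (between the pads) lies 19 mm behind it (arm.grasp_offset is the distance from the TCP to the grasp point, in m); z points along the fingers, y is the line along which they close (so a half turn about z gives the same grasp; the last joint's range is limited). The gripper opens to 85 mm and grips with 20 to 120 N. Pads are 22 mm wide; open, the fingers measure 114 mm over their backs; the gripper's body (76 mm by 85 mm) begins 54 mm behind the grasp point. The pads swing forward as they close: fully open they stand 13 mm farther back than shut.
Start: joints at [-1.385, 0.264, 1.604, -0, 1.274, -0.037], TCP at [0.149, -0.658, 0.231] pointing down, gripper open.
Joint ranges: [-2.63, 2.63], [-0.94, 2.18], [0.31, 2.57], [-1.31, 4.45], [0, 2.66], [-2.55, 2.55]. Speed limits (rad/s): [2.57, 2.57, 3.14, 3.14, 3.14, 3.14].

### API

Orientations are given as a rotation vector (axis times angle).
In Python, from plant import arm gives the robot as it stands. The module is installed in compiled form; this text tells all that it offers. Calls block until the motion is done:
- arm.reach(position, orientation): joint-space move of the TCP to a pose.
- arm.servo_line(position, feed=0.15, frame=None, contact_N=None): straight line of the TCP; frame=None keeps the orientation; feed is the mean speed in m/s. With contact_N (N) it stops when the force on the tool has changed by that much, and returns True; else False.
- arm.set_joints(angles): joint-space move.
- arm.gripper_open() and arm.clamp(): open the fingers fully, or close them until they stop; the grip force is fixed at half the most.
- arm.pause(seconds).
- arm.ik(position, orientation): joint angles nearest the present ones, or None.
- arm.get_obs(): the state.
- arm.get_image(name): name is "scene" or "top" or "wrist"; returns a dict with "color" (480x640x3 uint8, blue, green, red), "mtx" (3x3 intrinsics, pixels), "view" (4x4, takes a point from world to camera coordinates); the wrist camera has in their place "hand_eye" (4x4, takes a point from camera to tool coordinates, whose origin is the TCP and whose axes are the flange's). Camera axes: x right, y down, z forward; pixel columns grow to the right and rows downward; lengths in m; the calibration is good to about 2 mm. A picture is of the moment at which its call begins: read the wrist's pose just before it. There is no depth.
A pose or a line that the arm cannot do raises arm.MotionError and nothing moves.
- arm.hand_in(): hands the job in; it is judged then, once.
Trained networks look in a picture, given as the dict that the camera call returned (one of the last four; its "shot" number tells which), for a name from the list of things; names that differ only in an ending like _2 or _b are one class to them, and where a whole thing is asked for, a point or a joint stands for the part that bears it (a point fixed in the world has none). Each returns a list of dicts, best first, with "confidence" (0 to 1); they miss things now and then, are a little off and sometimes report something else, mostly with a low value. They report only what shows in the picture. A call takes as long as a camera call. They do not tell look-alikes from the thing itself.
- arm.recognise(picture, label): "extent" ([left, top, width, height] in pixels, round what is visible of it).
- arm.cut_out(picture, label): "mask" (480x640 bool, what is visible of it) and "extent" ([left, top, width, height] in pixels, round what is visible of it).
- arm.spot_point(picture, label): "at" ([row, column] in pixels: a listed point, or the origin of a listed thing).
The state is a dict: "t": time; "joint_pos": joint angles; "joint_vel": joint speeds; "tau": joint torques, N m; "ee_pos": TCP position; "ee_rot": TCP orientation; "ft_force": force on the tool from outside, world axes, zero at the start; "ft_torque": the same for the moment, N m; "width": finger opening in m; "gripper_force": force on a finger pad.
Only numpy, scipy, OpenCV 4.12 (cv2) and the standard library are available. Lean on these libraries where they do the work, as an engineer would, in place of code of your own. Each camera call takes 0.05 s, during which the arm holds its last target. There are 200 camera calls.

### The job

Take the green depth probe off its sloping rest, stand it upright in the grey dock and let go for a moment so that it zeroes. Then take it up again and, holding it plumb, touch its sprung tip on the red dot, then the yellow, then the blue in the drawer, pausing about half a second on each with the plunger pushed in part way but never to its stop. Stand it back in the dock, let go, and leave everything else in its place.

Things in the scene. Friction and masses are not known exactly. Their poses are not given: they have to be found in the camera images.
- probe: Green depth probe, 198 mm long, 0.25 kg. Origin: centre of the underside of its black collar; z along it to the head. Collar 46 mm square, z 0 to 8 mm; square handle 28 x 28 mm (faces along x and y), z 8 to 108 mm; stem 16 mm across down to z -66 mm; plunger tip at z -90 mm. At the start it lies in the rest, its z axis 55 degrees off vertical, head up.
- tip (a point): The very tip of the probe's plunger (brass ball, 9 mm across); moves with the plunger.
- plunger (a joint): How far the sprung plunger is pushed into the stem, in m: 0 fully out, 0.012 at its stop; about 2.5 N starts it and 12 N drives it to the stop.
- rest: Fixed sloping rest, base 200 x 80 mm, origin under its centre; +x is the way the probe's head leans. The collar's underside is 85 mm above the origin, on a fork open at the top; a rib 14 mm wide runs under the handle; a plate 90 mm wide stands 15 mm beyond the head's end, up to the handle's axis. So the handle is free at both sides and above, not endwise. Lift the probe out upwards.
- dock: Fixed grey dock, 90 x 90 mm, 105 mm high, origin at the centre of its underside. In its top is a square hole 28 x 28 mm, sides along its x and y, open down to 6 mm above the table: the stem hangs in it and the collar lies flat on the top.
- dock_seat (a point): Centre of the hole at the dock's top, 105 mm above the table: the probe's origin comes here when it is docked.
- drawer: Fixed open plywood drawer 230 x 230 x 70 mm, walls and floor 8 mm, one divider each way making four compartments about 103 mm square; the front board on its -x side is 14 mm thick, 250 mm wide and 82 mm high. Origin at the centre of the underside, z up.
- red_top (a point): Centre of the upper face of the red dot (30 mm across, 2 mm thick) fixed on the drawer's floor, 10 mm above the table.
- yellow_top (a point): Same for the yellow dot.
- blue_top (a point): Same for the blue dot.
- glue: Loose white glue bottle, 54 mm across, 120 mm high, standing in the drawer compartment that has no dot; origin at the centre of its underside.
- tin: Loose tin, 72 mm across, 120 mm high, standing beside the dock and rest; origin at the centre of its underside.
- tape: Loose tape measure on edge, 75 x 36 x 68 mm; origin under its centre.
- offcut: Loose wood offcut 140 x 45 x 28 mm; origin under its centre.
- square: Loose try square lying flat, stock 110 mm, blade 160 mm, 16 mm high; origin under the stock's centre.
- screwdriver: Loose red-handled screwdriver lying on the bench, about 200 mm long; origin under its middle.
- pencil: Loose red pencil, 178 mm long, 8 mm high; origin under its middle.
- clamp: Loose bar clamp lying flat, 200 mm long, up to 36 mm high; origin under its bar's middle.
Things that resemble listed ones, but are neither listed nor needed, are in the scene too. What is shaped like the dock but purple is not meant.

How it is judged:
By the outcome, as a careful person would: the job done as asked, in the order asked, and still so for the second after the job is handed in, with the robot touching nothing.
It also fails if it takes over 72 s, if anything falls off the work surface, if the arm or the gripper's body presses on something with over 40 N, if the wrist force passes 120 N, or if a joint passes its speed limit or range.

## Working session

There is one attempt and no reset: what is moved stays moved. The work goes in short steps, each a Python script; the robot and the scene stay as the last script left them, time stands still between calls to the robot, and variables do not carry over. Pictures are saved under pics/ and viewed, at most 10 in all, crops included, and the job is handed in when it is done.

```bash
mkdir -p pics
python3 - <<'E'
from plant import arm
import cv2,pickle,numpy as np
d={}
for n in("scene","top"):
    p=arm.get_image(n);cv2.imwrite(f"pics/{n}0.png",p["color"]);d[n]=p
    print(n,p["mtx"].tolist(),np.round(p["view"],4).tolist())
    for l in["probe","tip","rest","dock","dock_seat","drawer","red_top","yellow_top","blue_top","glue","tin"]:
        try:
            print(l,[(np.round(r["at"],1).tolist(),round(r["confidence"],2)) for r in arm.spot_point(p,l)][:4])
        except Exception as e: print(l,e)
pickle.dump(d,open("d0.pkl","wb"))
print(arm.get_obs()["t"])
E
```

```text
scene [[440.39126867336006, 0.0, 317.56327659000766], [0.0, 440.39126867336006, 244.74672212332675], [0.0, 0.0, 1.0]] [[-0.5468, 0.837, 0.0183, 0.3062], [0.4392, 0.3054, -0.8449, -0.1677], [-0.7128, -0.454, -0.5347, 1.6619], [0.0, 0.0, 0.0, 1.0]]
probe [([279.0, 449.7], 0.54)]
tip []
rest [([304.8, 446.8], 0.84), ([233.9, 265.2], 0.55)]
dock [([271.8, 374.7], 0.74)]
dock_seat [([258.5, 330.2], 0.93), ([243.4, 377.9], 0.68)]
drawer [([245.7, 262.6], 0.61)]
red_top []
yellow_top []
blue_top [([269.4, 373.4], 0.41)]
glue [([234.1, 263.1], 0.82)]
tin [([321.8, 382.0], 0.93), ([279.4, 452.2], 0.55), ([259.9, 421.6], 0.24)]
top [[473.6359606846263, 0.0, 318.4002274662607], [0.0, 473.6359606846263, 238.89807410277237], [0.0, 0.0, 1.0]] [[0.024, -0.9997, -0.0065, -0.0027], [-0.9891, -0.0228, -0.1452, 0.5456], [0.1451, 0.0099, -0.9894, 1.2264], [0.0, 0.0, 0.0, 1.0]]
probe [([249.2, 181.9], 0.94)]
tip [([279.9, 183.9], 0.41)]
rest [([255.6, 190.4], 0.64), ([280.2, 182.1], 0.42), ([264.3, 268.2], 0.32)]
dock [([215.5, 299.8], 0.92), ([271.7, 272.4], 0.68)]
dock_seat [([208.4, 294.8], 0.93), ([265.2, 266.9], 0.68), ([166.1, 393.3], 0.51)]
drawer [([247.9, 399.9], 0.92), ([158.1, 317.8], 0.69), ([259.4, 413.3], 0.19)]
red_top [([164.6, 394.6], 0.71), ([229.0, 384.8], 0.66)]
yellow_top [([231.2, 429.9], 0.66)]
blue_top [([271.1, 273.9], 0.75), ([262.1, 372.8], 0.58)]
glue [([262.5, 411.3], 0.82), ([205.8, 237.4], 0.45)]
tin [([205.2, 235.9], 0.89)]
1.2
```

View pics/scene0.png

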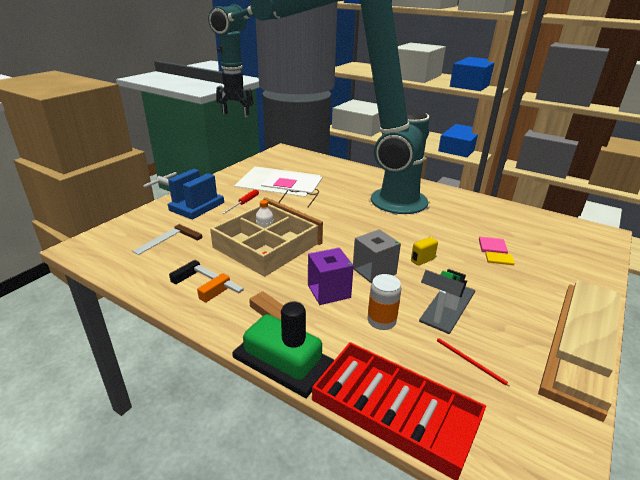

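View pics/top0.png

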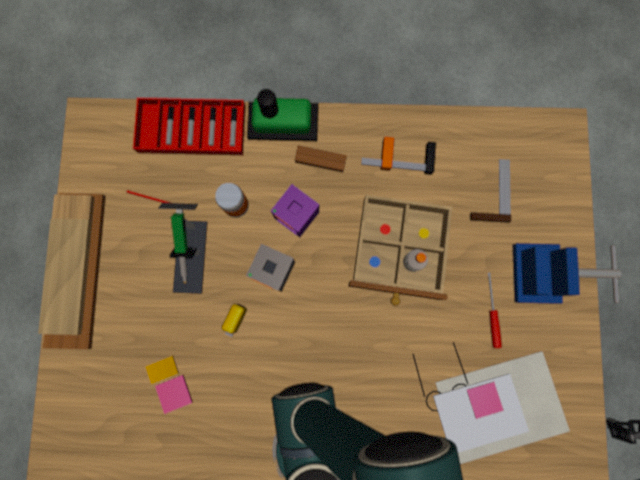

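The scene picture shows the grey dock at (377,255), the purple one at (330,275), the green probe in its rest at (452,282) and the drawer at (265,238). In the top picture the columns and rows are:

- **Probe:** the green handle is at (180,235) in the rest. The green planer body at (283,115) is a look-alike and the wrong shape.
- **Dock:** grey at (270,267). The purple one at (296,210) is not meant.
- **Dots in the drawer:** red (385,229), yellow (424,233), blue (374,262). The glue bottle is at (416,260).
- **Other look-alikes:** the yellow tape (233,318), the red tray (190,127) and the sticky notes (165,370).

I choose the handle at (180,235), the grey dock at (270,267) and the dots in the drawer.

```bash
cat > h.py <<'E'
import numpy as np,cv2
from scipy.spatial.transform import Rotation as R
def ray(p,uv):
    V=p["view"];K=p["mtx"];d=np.linalg.inv(K)@[uv[0],uv[1],1]
    return -V[:3,:3].T@V[:3,3],V[:3,:3].T@d
def onz(p,uv,z):
    o,d=ray(p,uv);return o+d*(z-o[2])/d[2]
def proj(p,X):
    c=p["view"][:3,:3]@np.asarray(X)+p["view"][:3,3];c=p["mtx"]@c;return c[:2]/c[2]
def wrist(arm):
    o=arm.get_obs();p=arm.get_image("wrist");T=np.eye(4);T[:3,:3]=R.from_rotvec(o["ee_rot"]).as_matrix();T[:3,3]=o["ee_pos"]
    p["view"]=np.linalg.inv(T@p["hand_eye"]);return p
def down(yaw,tilt=0):  # tool x along yaw, y to its... z down; tilt swings tool z outward along yaw heading
    x=np.array([np.cos(yaw),np.sin(yaw),0]);y=np.array([np.sin(yaw),-np.cos(yaw),0])
    return R.from_rotvec(-tilt*(-y)) * R.from_matrix(np.c_[x,y,[0,0,-1]])
def blob(p,lo,hi,roi):
    h=cv2.cvtColor(p["color"],cv2.COLOR_BGR2HSV);m=cv2.inRange(h,np.array(lo),np.array(hi))
    k=np.zeros_like(m);x,y,w,hh=roi;k[y:y+hh,x:x+w]=m[y:y+hh,x:x+w]
    n,l,s,c=cv2.connectedComponentsWithStats(k)
    if n<2:return None,None
    i=1+np.argmax(s[1:,4]);return (l==i).astype(np.uint8),c[i]
E
python3 - <<'E'
from h import *;import pickle
from plant import arm
d=pickle.load(open("d0.pkl","rb"));t=d["top"];np.set_printoptions(precision=4,suppress=True)
h0=R.from_matrix(np.eye(3))
for n,lo,hi,roi in[("red",(0,120,60),(8,255,255),(360,205,40,45)),("yel",(22,120,60),(34,255,255),(408,215,35,35)),("blu",(100,120,60),(125,255,255),(360,245,40,40))]:
    m,c=blob(t,lo,hi,roi);print(n,c,m.sum() if m is not None else 0,onz(t,c,.01) if c is not None else 0)
m,c=blob(t,(50,100,20),(75,255,255),(150,195,60,80));r=cv2.minAreaRect(cv2.findNonZero(m));print("green",c,r,onz(t,c,.13))
m,c=blob(t,(0,0,95),(180,45,190),(240,235,65,65));r=cv2.minAreaRect(cv2.findNonZero(m));b=cv2.boxPoints(r);print("dock",c,r);q=np.array([onz(t,x,.105) for x in b]);print(q,q.mean(0),np.linalg.norm(np.diff(q,axis=0),axis=1))
for uv in[(174,293),(204,293),(207,222)]:print("rest",onz(t,uv,.006))
print("tool R start",R.from_rotvec(arm.get_obs()["ee_rot"]).as_matrix());p=arm.get_image("wrist");print(p["hand_eye"],p["mtx"])
print(down(0,.96).as_matrix())
E
```

```text
red [384.9149 228.9468] 94 [ 0.5817 -0.1713  0.01  ]
yel [423.5333 232.8   ] 105 [ 0.5734 -0.2769  0.01  ]
blu [374.3478 261.3043] 69 [ 0.4919 -0.1429  0.01  ]
green [178.9295 234.0021] ((179.1352081298828, 233.53219604492188), (39.81589889526367, 13.47705078125), 84.95755004882812) [0.5366 0.3567 0.13  ]
dock [269.9522 266.561 ] ((269.6478271484375, 266.468994140625), (34.676605224609375, 34.4953727722168), 25.016895294189453)
[[0.4409 0.1873 0.105 ]
 [0.5209 0.154  0.105 ]
 [0.4854 0.0732 0.105 ]
 [0.4062 0.1071 0.105 ]] [0.4633 0.1304 0.105 ] [0.0866 0.0882 0.0862]
rest [0.3936 0.3976 0.006 ]
rest [0.3955 0.3163 0.006 ]
rest [0.5906 0.3195 0.006 ]
tool R start [[ 0.9753  0.2209 -0.    ]
 [ 0.2209 -0.9753 -0.    ]
 [-0.      0.     -1.    ]]
[[-0.001  -0.9556 -0.2945  0.0744]
 [ 1.     -0.0011  0.0002  0.0007]
 [-0.0005 -0.2945  0.9556 -0.1428]
 [ 0.      0.      0.      1.    ]] [[345.2327   0.     317.2546]
 [  0.     345.2327 234.4755]
 [  0.       0.       1.    ]]
[[ 0.5735  0.      0.8192]
 [ 0.     -1.      0.    ]
 [ 0.8192  0.     -0.5735]]
```

Run:
```python
from h import *;import pickle
from plant import arm
np.set_printoptions(precision=4,suppress=True)
arm.reach([.47,-.19,.30],down(0).as_rotvec());arm.pause(.15)
p=wrist(arm);cv2.imwrite("pics/w_drawer.png",p["color"]);pd=p
for n,lo,hi,X in[("red",(0,120,60),(8,255,255),(.5817,-.1713,.01)),("yel",(22,120,60),(34,255,255),(.5734,-.2769,.01)),("blu",(100,120,60),(125,255,255),(.4919,-.1429,.01))]:
    g=proj(p,X).astype(int);m,c=blob(p,lo,hi,(g[0]-30,g[1]-30,60,60));print(n,g,c,m.sum() if m is not None else 0,onz(p,c,.01) if c is not None else 0)
arm.reach([.47,.25,.34],down(0).as_rotvec());arm.pause(.15)
p=wrist(arm);cv2.imwrite("pics/w_rest.png",p["color"]);print("exp",proj(p,(.4633,.1304,.105)),proj(p,(.5366,.3567,.13)))
pickle.dump((pd,p),open("w.pkl","wb"));print(arm.get_obs()["t"])
```

```text
red [299  94] [301.0198  94.8144] 555 [ 0.5814 -0.173   0.01  ]
yel [389 101] [391.5035 102.5962] 572 [ 0.5727 -0.279   0.01  ]
blu [277 172] [279.5115 173.0691] 434 [ 0.491  -0.1448  0.01  ]
exp [422.7371 204.4285] [206.5358 137.3219]
5.3333
```

View pics/w_rest.png

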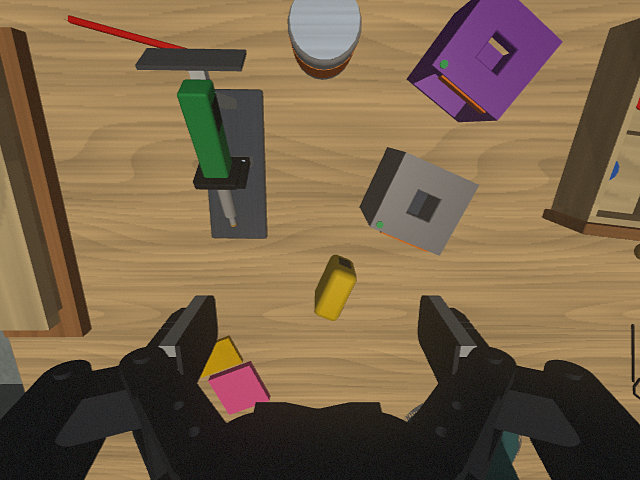

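The wrist picture shows the green handle in its rest from (197,85) to (217,178), with the collar at (222,173). The grey dock's top is centred at (424,206), with a green lamp at (380,225). The tin is at (325,30), the purple dock at (490,60) and the tape at (335,288). The choice holds.

```bash
cat > fit.py <<'E'
from h import *
from scipy.optimize import minimize
B=lambda a,b,z0,z1:np.array([[x,y,z] for x in(-a,a) for y in(-b,b) for z in(z0,z1)])
def pose(q,tilt):return R.from_euler("ZY",[q[3],tilt]),np.array(q[:3])
def hullmask(p,pts,ss=4):
    uv=np.array([proj(p,x) for x in pts]);m=np.zeros((480*ss,640*ss),np.uint8)
    cv2.fillConvexPoly(m,cv2.convexHull(((uv+.5)*ss*16).astype(np.int32)),255,shift=4)
    return cv2.resize(m,(640,480),interpolation=cv2.INTER_AREA)/255.
def iou(p,pts,m):
    k=hullmask(p,pts);return np.minimum(k,m).sum()/np.maximum(k,m).sum()
E
python3 - <<'E'
from fit import *;import pickle
np.set_printoptions(precision=4,suppress=True)
t=pickle.load(open("d0.pkl","rb"))["top"];w=pickle.load(open("w.pkl","rb"))[1]
mw,_=blob(w,(45,80,8),(80,255,255),(160,60,90,130));mt,_=blob(t,(45,80,8),(80,255,255),(150,195,60,80));print(mw.sum(),mt.sum())
def f(q,ps):
    r,o=pose([q[0],q[1],.085,q[2]],np.radians(55));X=r.apply(B(.014,.014,.008,.108))+o
    return -sum(iou(p,X,m) for p,m in ps)
for ps in([(w,mw)],[(t,mt)],[(w,mw),(t,mt)]):
    s=minimize(f,[.48,.355,0],args=(ps,),method="Nelder-Mead",options=dict(initial_simplex=np.array([[.48,.355,0],[.5,.355,0],[.48,.365,0],[.48,.355,.1]]),xatol=1e-4,fatol=1e-4));print("probe",s.x,s.fun)
h=cv2.cvtColor(w["color"],cv2.COLOR_BGR2HSV)
print("HSV dock top/side",h[170,410],h[200,385],h[235,400])
mg=cv2.GaussianBlur(w["color"],(3,3),0)
V=int(h[175,415,2]);m,c=blob(w,(0,0,V-22),(180,60,V+25),(355,140,130,125));m=cv2.morphologyEx(m,cv2.MORPH_CLOSE,np.ones((21,21)));print(m.sum())
def g(q):
    X=R.from_euler("Z",q[2]).apply(B(.045,.045,0,0))+[q[0],q[1],.105];return -iou(w,X,m)
x0=[.463,.13,-.4];s=minimize(g,x0,method="Nelder-Mead",options=dict(initial_simplex=np.array([x0,[.475,.13,-.4],[.463,.14,-.4],[.463,.13,-.3]]),xatol=1e-4,fatol=1e-4));print("dock",s.x,s.fun)
print("hole", onz(w,(424,206),.105))
im=w["color"].copy();
q=s.x
for a in(.045,.014):
    X=R.from_euler("Z",q[2]).apply(np.array([[-a,-a,0],[a,-a,0],[a,a,0],[-a,a,0]]))+[q[0],q[1],.105]
    cv2.polylines(im,[np.int32([proj(w,x)*16 for x in X])],True,(0,0,255),1,shift=4)
s=minimize(f,[.48,.355,0],args=([(w,mw)],),method="Nelder-Mead")
r,o=pose([s.x[0],s.x[1],.085,s.x[2]],np.radians(55))
for P in(B(.014,.014,.008,.108),B(.023,.023,0,.008)):
    cv2.polylines(im,[cv2.convexHull(np.int32([proj(w,x)*16 for x in r.apply(P)+o]))],True,(0,0,255),1,shift=4)
cv2.imwrite("pics/ov.png",cv2.resize(im[30:270,160:490],None,fx=2.4,fy=2.4,interpolation=cv2.INTER_CUBIC))
E
```

```text
3163 500
probe [ 0.4918  0.3587 -0.0032] -0.8470626911571942
probe [0.4924 0.3603 0.0231] -0.8279055773218129
probe [ 0.4919  0.3607 -0.0278] -1.673025204390342
HSV dock top/side [ 16  29 132] [ 14  29 134] [ 14  27 124]
6317
dock [ 0.4617  0.1299 -0.4017] -0.9817883361841518
hole [0.4615 0.1288 0.105 ]
```

View pics/ov.png

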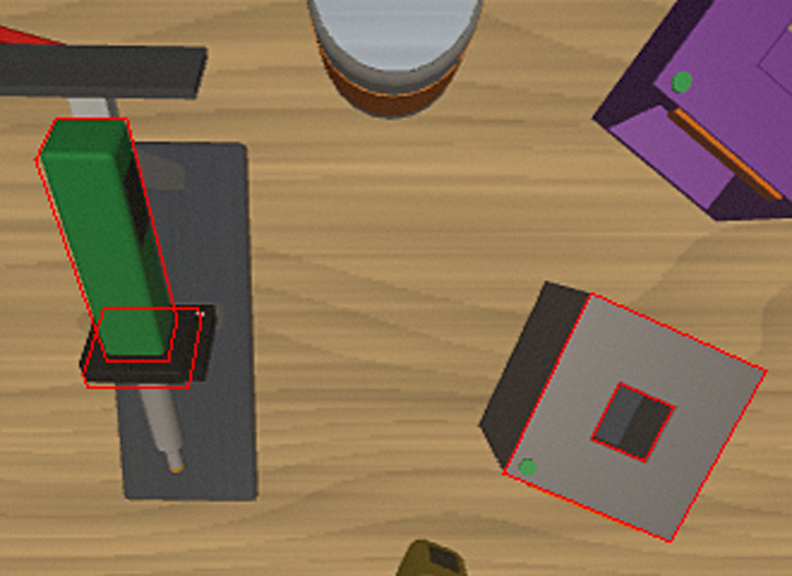

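The crop shows the dock model lying exactly on the dock and its hole. The handle model is about 1–2 mm wide of the green, which rounded edges and the dark window explain. I'll check yaw and y against the rest's base edges.

Run:
```python
from fit import *;import pickle
np.set_printoptions(precision=4,suppress=True)
w=pickle.load(open("w.pkl","rb"))[1]
c=[(262.5,90.4),(267.1,237.5),(212.1,237.5)]
for z in(.006,.012,.02):
    a,b,d=[onz(w,x,z) for x in c];e=a-b;print(z,e,np.linalg.norm(e),b-d,"yaw",np.arctan2(e[1],e[0]),np.arctan2(*(-(b-d))[:2]*[1,1]),"centre",(a+d)/2)
from plant import arm
x,y,yaw=.4918,.3587,.0
for k in range(4):
  for h in(.0,.06):
    yd=-.4017+k*np.pi/2;r=down(yd,np.radians(55));g=np.array([.4617,.1299,.105+.062+h]);tp=g+r.as_matrix()[:,2]*.019;q=arm.ik(tp,r.as_rotvec());print(k,h,q)
for s in(0,np.pi):
  print(arm.ik([.54,.3587,.1],down(s).as_rotvec()))
  for k in range(4):print("v",k,arm.ik([.4617,.1299,.105+.085-.019],down(-.4017+k*np.pi/2).as_rotvec()))
```

```text
0.006 [ 0.1975 -0.0031  0.    ] 0.19757047456528848 [-0.0002 -0.0796  0.    ] yaw -0.015781602771408495 0.00300639922943437 centre [0.4926 0.3591 0.006 ]
0.012 [ 0.1951 -0.0031  0.    ] 0.19508344079311543 [-0.0002 -0.0786  0.    ] yaw -0.015781602771408554 0.003006399229434628 centre [0.4933 0.3577 0.012 ]
0.02 [ 0.1917 -0.003   0.    ] 0.19176739576355134 [-0.0002 -0.0773  0.    ] yaw -0.01578160277140884 0.0030063992294354592 centre [0.4941 0.3558 0.02  ]
0 0.0 None
0 0.06 None
1 0.0 [-0.3859 -0.0352  2.4081  1.1269  1.1359 -0.6974]
1 0.06 [-0.3859 -0.1494  2.3675  1.0687  1.2066 -0.5479]
2 0.0 [-0.0004  0.5244  1.6869  0.338   1.8358 -1.2403]
2 0.06 [-0.0004  0.4583  1.659   0.3481  1.9243 -1.2071]
3 0.0 [ 0.5511  0.4794  1.7565 -0.5026  1.743  -2.0519]
3 0.06 [ 0.5511  0.4104  1.7284 -0.5129  1.8279 -2.1002]
[ 0.5479  0.3209  1.7851 -0.      1.0356  2.1187]
v 0 [ 0.2223 -0.0623  2.0764 -0.      1.1275  2.1948]
v 1 [ 0.2223 -0.0623  2.0764 -0.      1.1275  0.624 ]
v 2 [ 0.2223 -0.0623  2.0764 -0.      1.1275 -0.9468]
v 3 [ 0.2223 -0.0623  2.0764 -0.      1.1275 -2.5176]
[ 0.5479  0.3209  1.7851 -0.      1.0356 -1.0229]
v 0 [ 0.2223 -0.0623  2.0764 -0.      1.1275  2.1948]
v 1 [ 0.2223 -0.0623  2.0764 -0.      1.1275  0.624 ]
v 2 [ 0.2223 -0.0623  2.0764 -0.      1.1275 -0.9468]
v 3 [ 0.2223 -0.0623  2.0764 -0.      1.1275 -2.5176]
```

```bash
cat >> h.py <<'E'
DX,DY,DW=.4617,.1299,-.4017+np.pi/2
GZ=.062
def dockT(h,gz=GZ,tilt=np.radians(55)):
    r=down(DW,tilt);return np.array([DX,DY,.105+gz+h])+r.as_matrix()[:,2]*.019,r.as_rotvec()
E
python3 - <<'E'
from h import *
from plant import arm
np.set_printoptions(precision=4,suppress=True)
print([arm.ik(*dockT(h)) for h in(.125,.15)])
rv=down(-.006).as_rotvec();P=np.array([.4918+.0508,.3587,.1206-.019])
arm.reach(P+[0,0,.11],rv)
c=arm.servo_line(P,feed=.12,contact_N=8);print("contact",c,arm.get_obs()["ee_pos"],P)
if not c:
    arm.clamp();o=arm.get_obs();print(o["width"],o["gripper_force"],o["ft_force"],o["ee_pos"])
    arm.servo_line(P+[-.02,0,.065],feed=.1);arm.servo_line(P+[-.02,0,.17],feed=.2)
    o=arm.get_obs();print(o["width"],o["ft_force"],o["ft_torque"],o["t"])
    p=arm.get_image("scene");cv2.imwrite("pics/lift.png",p["color"][120:360,280:600])
E
```

```text
[array([-0.3859, -0.245 ,  2.3063,  1.0229,  1.2853, -0.4048]), array([-0.3859, -0.2742,  2.2785,  1.0094,  1.3153, -0.3546])]
contact False [0.5434 0.3592 0.1028] [0.5426 0.3587 0.1016]
0.027375271296325606 59.54917073249817 [-1.515   1.4038  2.1712] [0.5428 0.3592 0.1022]
0.027391398950324008 [ 0.2057  0.3128 -3.545 ] [-0.0155 -0.0197  0.0135] 9.225
```

View pics/lift.png

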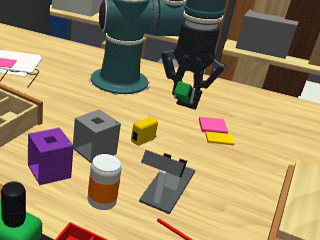

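The probe is held at (183,90) in the crop and the rest is empty. Next I hover over the dock and check the pose there.

Run:
```python
from fit import *
from plant import arm
import pickle
np.set_printoptions(precision=4,suppress=True)
arm.reach(*dockT(.13));arm.pause(.3)
ps=[arm.get_image("scene"),arm.get_image("top"),wrist(arm)];pickle.dump(ps,open("hov.pkl","wb"))
o=arm.get_obs();print(o["t"],o["ee_pos"],dockT(.13)[0],o["width"],o["ft_force"])
out=[]
for p,n in zip(ps,("s","t","w")):
    im=p["color"].copy();c=proj(p,(DX,DY,.25)).astype(int)
    for P in(B(.014,.014,.008,.108),B(.023,.023,0,.008),B(.0045,.0045,-.09,-.066)):
        X=R.from_euler("Z",DW).apply(P)+[DX,DY,.235];cv2.polylines(im,[cv2.convexHull(np.int32([proj(p,x)*16 for x in X]))],True,(0,0,255),1,shift=4)
    s=75 if n!="w" else 150
    x0=np.clip(c[0]-s//1,0,640-2*s);y0=np.clip(c[1]-s,0,480-2*s)
    out.append(cv2.resize(im[y0:y0+2*s,x0:x0+2*s],(266,266) if n=="w" else (266,266),interpolation=cv2.INTER_CUBIC))
cv2.imwrite("pics/hov.png",cv2.resize(np.hstack(out),(798,266)))
```

```text
11.8917 [0.4678 0.1443 0.2861] [0.4678 0.1442 0.2861] 0.02748527877781774 [-0.2532  0.4406 -3.8838]
```

View pics/hov.png

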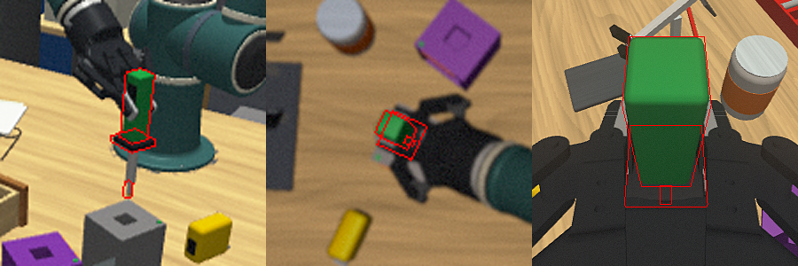

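The pose overlay agrees with the probe in all three views: the tip is within about 1 px in the scene view. I lower it into the dock.

Run:
```python
from fit import *
from plant import arm
np.set_printoptions(precision=4,suppress=True)
c1=arm.servo_line(dockT(.012)[0],feed=.1,contact_N=6);print(c1)
c=False if c1 else arm.servo_line(dockT(-.006)[0],feed=.03,contact_N=5)
o=arm.get_obs();print(c,o["ee_pos"]-dockT(0)[0],o["ft_force"],o["ft_torque"],o["t"])
if c:
    arm.gripper_open()
    r=R.from_rotvec(dockT(0)[1]).as_matrix()
    T=arm.get_obs()["ee_pos"]-r[:,2]*.09
    arm.servo_line(T,feed=.15)
    ps=[arm.get_image("scene"),arm.get_image("top")]
    out=[]
    for p in ps:
        im=p["color"].copy();cc=proj(p,(DX,DY,.15)).astype(int)
        for P in(B(.014,.014,.008,.108),B(.023,.023,0,.008)):
            X=R.from_euler("Z",DW).apply(P)+[DX,DY,.105];cv2.polylines(im,[cv2.convexHull(np.int32([proj(p,x)*16 for x in X]))],True,(0,0,255),1,shift=4)
        out.append(cv2.resize(im[cc[1]-60:cc[1]+60,cc[0]-60:cc[0]+60],(390,390),interpolation=cv2.INTER_CUBIC))
    cv2.imwrite("pics/dock1.png",np.hstack(out));print(arm.get_obs()["t"])
```

```text
False
True [ 0.0002  0.0003 -0.0009] [1.6784 0.9113 2.0928] [ 0.0508 -0.2351 -0.0898] 13.7
15.15
```

View pics/dock1.png

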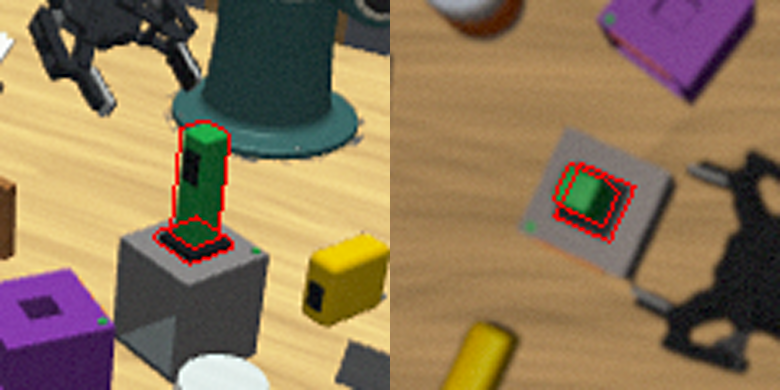

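The probe stands flat and upright in the grey dock: the overlay coincides at (205,200) in the left view. I regrasp it vertically by the head and go to the red dot.

```bash
cat >> h.py <<'E'
DOTS=dict(red=(.5815,-.1722),yel=(.5730,-.2780),blu=(.4914,-.1439))
RV=down(DW).as_rotvec();ZT=.159
def touch(arm,n,push=.006):
    x,y=DOTS[n];arm.reach([x,y,ZT+.16],RV);arm.pause(.15)
    arm.servo_line([x,y,ZT+.022],feed=.2);arm.pause(.2);f0=arm.get_obs()["ft_force"]
    arm.servo_line([x,y,ZT+.010-push],feed=.03,contact_N=9.5);arm.pause(.7);o=arm.get_obs()
    print(n,"push",ZT+.01-o["ee_pos"][2],"dF",o["ft_force"]-f0,"xy",o["ee_pos"][:2]-[x,y],o["ft_torque"],o["t"])
    p=arm.get_image("top")
    arm.servo_line([x,y,ZT+.16],feed=.25);return p
E
python3 - <<'E'
from fit import *
from plant import arm
np.set_printoptions(precision=4,suppress=True)
e=arm.get_obs()["ee_pos"];arm.servo_line(e+[0,0,.12],feed=.25)
arm.reach([DX,DY,.31],RV)
print(arm.servo_line([DX,DY,.174],feed=.12,contact_N=8))
arm.clamp();o=arm.get_obs();print(o["width"],o["ft_force"],o["ee_pos"])
arm.servo_line([DX,DY,.174+.14],feed=.15)
o=arm.get_obs();print(o["width"],o["ft_force"],o["t"])
p=touch(arm,"red");cv2.imwrite("pics/red.png",p["color"])
E
```

```text
False
0.027489910414336682 [-1.5368  0.3807  3.5628] [0.4617 0.1301 0.1743]
0.027462778440388656 [ 0.4651 -0.286  -2.7915] 19.6833
red push 0.0058582049210533504 dF [-0.5463  0.2865  7.4265] xy [ 0.0002 -0.0001] [-0.0472  0.0983  0.0054] 23.5583
```

The red force, 7.4 N at 5.9 mm, matches the spring (about 7.1 N expected). On to yellow, blue and the dock.

Run:
```python
from fit import *
from plant import arm
np.set_printoptions(precision=4,suppress=True)
touch(arm,"yel");touch(arm,"blu")
arm.reach([DX,DY,.174+.14],RV);arm.pause(.3)
p=arm.get_image("scene");im=p["color"]
for P in(B(.014,.014,.008,.108),B(.023,.023,0,.008),B(.0045,.0045,-.09,-.066)):
    X=R.from_euler("Z",DW).apply(P)+[DX,DY,.245];cv2.polylines(im,[cv2.convexHull(np.int32([proj(p,x)*16 for x in X]))],True,(0,0,255),1,shift=4)
cc=proj(p,(DX,DY,.2)).astype(int);cv2.imwrite("pics/hov2.png",cv2.resize(im[cc[1]-90:cc[1]+90,cc[0]-90:cc[0]+90],(540,540)))
print(arm.get_obs()["t"])
```

```text
yel push 0.005826575610422907 dF [0.6982 0.7165 7.0117] xy [ 0.0002 -0.0001] [-0.0108  0.1294  0.0057] 27.525
blu push 0.005859312628314378 dF [-0.2988 -0.1265  8.3908] xy [ 0.0002 -0.0001] [0.0184 0.0634 0.0116] 31.6667
33.9083
```

View pics/hov2.png

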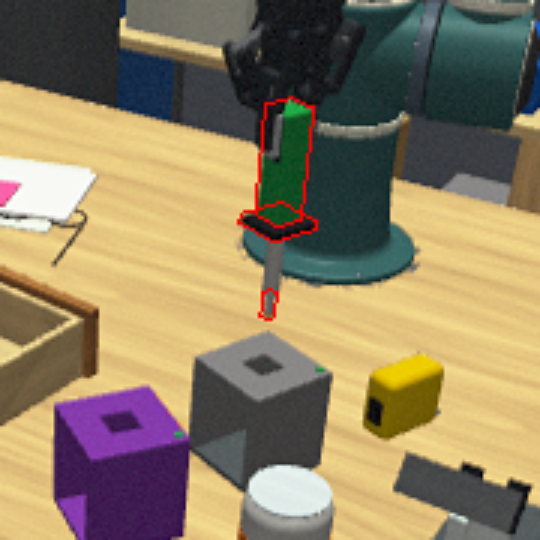

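The probe is plumb, its tip at (268,315) above the dock hole at (265,365). I dock it, let go and check the scene.

Run:
```python
from fit import *
from plant import arm
np.set_printoptions(precision=4,suppress=True)
c1=arm.servo_line([DX,DY,.186],feed=.1,contact_N=6)
c=False if c1 else arm.servo_line([DX,DY,.169],feed=.03,contact_N=5)
o=arm.get_obs();print(c1,c,o["ee_pos"],o["ft_force"],o["t"])
if c:
    arm.gripper_open();arm.pause(.3);e=arm.get_obs()["ee_pos"]
    arm.servo_line(e+[0,0,.18],feed=.15)
    q=arm.get_obs()["joint_pos"];q[0]-=.9;arm.set_joints(q);arm.pause(.5)
    a=arm.get_image("top")["color"];b=arm.get_image("scene")["color"]
    cv2.imwrite("pics/end.png",np.hstack([cv2.resize(a[80:380],(400,250)),cv2.resize(b[130:430],(400,250))]))
    print(arm.get_obs()["t"])
```

```text
False True [0.4617 0.1301 0.1742] [-0.9014 -0.0401  4.2416] 35.7917
40.175
```

View pics/end.png

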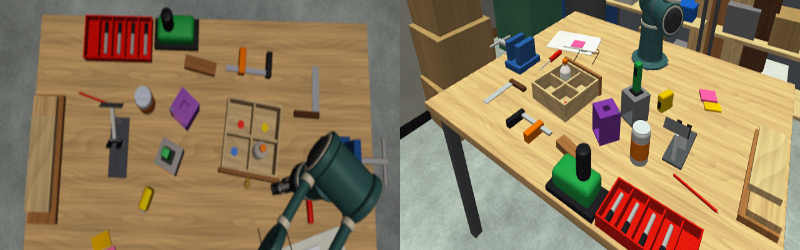

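The probe stands in the grey dock, at (168,153) in the top view and (637,85) in the scene view. Everything else is in place and the arm is clear.

```bash
python3 -c "
from plant import arm
print(arm.hand_in())"
```

```text
the job is handed in; nothing more can be done
None
```

I handed the job in at about 40 s: the probe zeroed in the grey dock, touched red, yellow and blue in that order (plunger about 5.8 mm in on each, roughly 7–8 N), and now stands back in the dock, released, with everything else in place in the last pictures.

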